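# Put the stripped gearbox parts back on their own pads

### The job

The four stripped gearbox parts got mixed up on their shaped grey pads: put each one upright on the middle of the pad of its own shape (square block on the square pad, cross fitting on the plus, piston on the round one, oblong solenoid bank on the oblong one), turned to lie square with its pad. Use the empty steel drip tray to park a part on the way and leave it empty at the end; the piston may already be on its own pad. Never put a part on the bare bench, tip it over or drop it.

Things in the scene. Friction and masses are not known exactly. Their poses are not given: they have to be found in the camera images.
- valve_block: Square valve block: loose aluminium block 46 x 46 mm in plan, 60 mm tall, standing upright, with dark round ports on its sides and one in its top. Origin: centre of the underside, z up. x and y normal to its flat sides. About 0.3 kg. Belongs on the square pad.
- cross_fitting: Cross fitting: loose aluminium casting, plus-shaped in plan: two crossing bars 84 mm long, 24 mm wide, 26 mm high, with a round upright boss in the middle, 32 mm in diameter, from 26 up to 62 mm above the underside (the place to grip it). Origin: centre of the underside, z up. x and y along the bars. About 0.3 kg. Belongs on the plus-shaped pad.
- piston: Piston: loose plain steel cylinder, 44 mm in diameter, 60 mm tall, standing upright, with dark grooves round its lower half and a dark round dimple in its top. Origin: centre of the underside, z up. About 0.3 kg. Belongs on the round pad.
- solenoid_bank: Solenoid bank: loose oblong aluminium body 92 mm long (x), 30 mm wide (y), 56 mm tall, with three low round steel caps in a row on top (20 mm in diameter, up to 60 mm). Origin: centre of the underside, z up. Grip it across its width (y). About 0.35 kg. Belongs on the oblong pad.
- pad_square: Fixed flat mid-grey plastic pad, 8 mm thick, no rim. Origin: centre of its underside, on the bench (top face at z = 0.008). Square, 100 x 100 mm, sides along x and y. Home of the valve block.
- pad_plus: Fixed flat mid-grey plastic pad, 8 mm thick, no rim. Origin: centre of its underside, on the bench (top face at z = 0.008). Plus-shaped: two crossing arms 130 mm long and 58 mm wide, along x and y. Home of the cross fitting.
- pad_round: Fixed flat mid-grey plastic pad, 8 mm thick, no rim. Origin: centre of its underside, on the bench (top face at z = 0.008). Round, 110 mm in diameter. Home of the piston.
- pad_long: Fixed flat mid-grey plastic pad, 8 mm thick, no rim. Origin: centre of its underside, on the bench (top face at z = 0.008). Oblong, 130 mm along x, 64 mm along y. Home of the solenoid bank.
- drip_tray: Drip tray: fixed shallow bare-steel tray, outside 130 mm (x) by 110 mm (y), floor 6 mm thick, rim 6 mm thick and 14 mm high above the bench. Empty at the start: the free spot. Origin: centre of its underside, on the bench (inner floor at z = 0.006).
Not all that is in view belongs to the job. Leave any red look-alike of the pad_square alone. What is shaped like the valve_block but orange is not meant.

How it is judged:
On the way:
1. one of the parts is parked upright on the floor of the drip tray and released (((horizontal distance between valve_block and drip_tray below 0.045 m and height (world z) of valve_block below 0.01 m and linear speed of valve_block below 0.02 m/s and contact force between the fingers and valve_block below 0.1 N and angle between valve_block's own z axis and vertical below 0.1 rad) or (horizontal distance between cross_fitting and drip_tray below 0.045 m and height (world z) of cross_fitting below 0.01 m and linear speed of cross_fitting below 0.02 m/s and contact force between the fingers and cross_fitting below 0.1 N and angle between cross_fitting's own z axis and vertical below 0.1 rad) or (horizontal distance between piston and drip_tray below 0.045 m and height (world z) of piston below 0.01 m and linear speed of piston below 0.02 m/s and contact force between the fingers and piston below 0.1 N and angle between piston's own z axis and vertical below 0.1 rad) or (horizontal distance between solenoid_bank and drip_tray below 0.045 m and height (world z) of solenoid_bank below 0.01 m and linear speed of solenoid_bank below 0.02 m/s and contact force between the fingers and solenoid_bank below 0.1 N and angle between solenoid_bank's own z axis and vertical below 0.1 rad))), for 0.2 s.
At the end, for the whole second after the job is handed in: Each part stands upright on its own pad, within 15 mm of its centre; block and cross within 15 degrees of square with their pads (any quarter turn), solenoid bank within 15 degrees of its pad (either way round), piston any way; all released and at rest, drip tray empty (horizontal distance between valve_block and pad_square below 0.015 m and height (world z) of valve_block between 0.005 and 0.012 m and linear speed of each of valve_block, cross_fitting, piston, solenoid_bank below 0.02 m/s and contact force between the fingers and valve_block below 0.1 N and angle between each of valve_block, cross_fitting, piston, solenoid_bank's own z axis and vertical below 0.1 rad and (angle between the x axis of valve_block and the x axis of pad_square, either way round below 0.26 rad or angle between the x axis of valve_block and the y axis of pad_square, either way round below 0.26 rad) and horizontal distance between cross_fitting and pad_plus below 0.015 m and height (world z) of cross_fitting between 0.005 and 0.012 m and contact force between the fingers and cross_fitting below 0.1 N and (angle between the x axis of cross_fitting and the x axis of pad_plus, either way round below 0.26 rad or angle between the x axis of cross_fitting and the y axis of pad_plus, either way round below 0.26 rad) and horizontal distance between piston and pad_round below 0.015 m and height (world z) of piston between 0.005 and 0.012 m and contact force between the fingers and piston below 0.1 N and horizontal distance between solenoid_bank and pad_long below 0.015 m and height (world z) of solenoid_bank between 0.005 and 0.012 m and contact force between the fingers and solenoid_bank below 0.1 N and angle between the x axis of solenoid_bank and the x axis of pad_long, either way round below 0.26 rad); the robot touches nothing.
It fails at once if a part is set on the bare bench (height (world z) of any of valve_block, cross_fitting, piston, solenoid_bank below 0.003 m).
It fails at once if a part is tipped over (angle between any of valve_block, cross_fitting, piston, solenoid_bank's own z axis and vertical above 0.6 rad).
It fails at once if a part is dropped from more than about 2 cm ((linear speed of valve_block above 0.65 m/s and contact force between the fingers and valve_block below 0.05 N) or (linear speed of cross_fitting above 0.65 m/s and contact force between the fingers and cross_fitting below 0.05 N) or (linear speed of piston above 0.65 m/s and contact force between the fingers and piston below 0.05 N) or (linear speed of solenoid_bank above 0.65 m/s and contact force between the fingers and solenoid_bank below 0.05 N)).
It also fails if it takes over 128 s, if anything falls off the work surface, if the arm or the gripper's body presses on something with over 40 N, if the wrist force passes 120 N, or if a joint passes its speed limit or range.

### The arm

A 7-joint arm with a two-finger parallel gripper is mounted at the origin on the work surface. World frame = base frame: x ahead of the robot, y to its left, z up, the work surface at z = 0. Lengths are in m, angles in rad, forces in N, time in s.
With the tool pointing down it reaches from about 0.425 to 0.975 m from the base axis. Payload 16.7 kg.
Tool frame: the origin (TCP) lies midway between the tips of the shut fingers; the grasp point (between the pads) lies 19 mm behind it (r.grasp_offset is the distance from the TCP to the grasp point, in m); z points along the fingers, y is the line along which they close (so a half turn about z gives the same grasp; the last joint's range is limited). The gripper opens to 85 mm and grips with 20 to 120 N. Pads are 22 mm wide; open, the fingers measure 114 mm over their backs; the gripper's body (76 mm by 85 mm) begins 54 mm behind the grasp point. The pads swing forward as they close: fully open they stand 13 mm farther back than shut.
Start: joints at [0.99, 0.426, 0.074, 1.606, -0.034, 1.111, -0.067], TCP at [0.282, -0.613, 0.231] pointing down, gripper open.
Joint ranges: [-2.85, 2.85], [-0.5, 2.14], [-1.23, 1.37], [0.21, 2.46], [-1.02, 4.16], [0.16, 2.05], [-2.73, 2.73]. Speed limits (rad/s): [1.89, 1.89, 2.39, 2.39, 3.01, 3.01, 3.01].

### API

Orientations are given as [roll, pitch, yaw] about the fixed x, y, z axes, in that order (R = Rz(yaw) Ry(pitch) Rx(roll)).
In Python, from bench import status, capture, job_done, r gives the robot as it stands. The module is installed in compiled form; this text tells all that it offers.
- The arm moves only by the tool move_arm, never from a script. Its argument "series" is a list of rows, each a list of 7 numbers: the shift along the tool's x, y, z in mm, then the turn, a rotation vector about the tool's x, y, z in degrees, then the opening, from 0 (shut) to 1 (fully open). A call has 1 to 20 rows; each row is the pose to reach, as a shift and turn from the pose commanded when the call began, along the tool's axes at that moment; what a row does not reach only later rows make up. A row lasts 1/12 s, in which the tool goes at most 41.7 mm and 7.16 degrees, less where a joint would pass 70% of its speed; a pose out of reach is approached as far as the arm can. A call with a gripper value outside its range is refused whole. The fingers move at their own pace and stop on an object; the grip force is fixed at half the most. Time passes only in rows, so rows that repeat a pose let the fingers close. It gives the time, the measured TCP pose, the force, the opening and the grip force at its end, in the units of the state.
- status.get_state(): the state, without advancing time (a new reading comes with each control period).
- capture(name): name is "scene" or "top" or "wrist"; returns a dict with "color" (480x640x3 uint8, red, green, blue), "K" (3x3 intrinsics, pixels), "xyz" and "attitude" of the camera in the world. Camera axes: x right, y up, looking along -z (the intrinsics and any distortion apply to the point x, -y, -z); pixel columns grow to the right and rows downward; lengths in m; the calibration is good to about 2 mm. A picture is of the moment at which its call begins. There is no depth.
- job_done(): hands the job in; it is judged then, once.
The state is a dict: "time": time; "q": joint angles; "qd": joint speeds; "joint_efforts": joint torques, N m; "position": TCP position; "tool_rot": TCP orientation; "wrist_force": force on the tool from outside, world axes, zero at the start; "ft_torque": the same for the moment, N m; "gripper_width": finger opening in m; "grasp_force": force on a finger pad.
Only numpy, scipy, OpenCV 4.12 (cv2) and the standard library are available. Lean on these libraries where they do the work, as an engineer would, in place of code of your own. Each camera call takes 0.05 s, during which the arm holds its last target. There are 200 camera calls.

## Working session

There is one attempt and no reset: what is moved stays moved. The work goes in short steps, Python scripts to look and compute and a tool call to move; the robot and the scene stay as the last step left them, time stands still between calls to the robot, and variables do not carry over. Pictures are saved under pics/ and viewed, at most 14 in all, crops included, and the job is handed in when it is done.

Besides the shell and the picture viewer there is one more tool, called after "Request:" as name(argument=value, ...) on one line, values as JSON. move_arm: Moves the arm, as the interface text tells. Its arguments: {"type":"object","properties":{"series":{"type":"array","items":{"type":"array","items":{"type":"number"}}}},"required":["series"]}

```bash
mkdir -p pics
cat > h.py <<'E'
import numpy as np, cv2
from scipy.spatial.transform import Rotation as R
from bench import status, capture, job_done, r
def rot(a):
    a=np.array(a,float)
    return R.from_matrix(a) if a.shape==(3,3) else (R.from_quat(a) if a.size==4 else R.from_euler('xyz',a))
def ray(c,px):
    K=np.array(c['K']); d=np.linalg.inv(K)@[px[0],px[1],1]
    return np.array(c['xyz']), rot(c['attitude']).apply([d[0],-d[1],-d[2]])
def onplane(c,px,z):
    o,d=ray(c,px); return o+d*(z-o[2])/d[2]
def proj(c,P):
    p=rot(c['attitude']).inv().apply(np.array(P)-np.array(c['xyz'])); v=np.array(c['K'])@[p[0],-p[1],-p[2]]
    return v[:2]/v[2]
def two(c1,p1,c2,p2):
    o1,d1=ray(c1,p1);o2,d2=ray(c2,p2)
    t=np.linalg.lstsq(np.c_[d1,-d2],o2-o1,rcond=None)[0]
    a=o1+d1*t[0];b=o2+d2*t[1]; return (a+b)/2,np.linalg.norm(a-b)
def save(c,n): cv2.imwrite('pics/'+n,c['color'][:,:,::-1])
E
python3 - <<'E'
from h import *
import pickle
s=status.get_state();print({k:np.round(v,3).tolist() for k,v in s.items()}); print(r.grasp_offset)
D={}
for n in['scene','top','wrist']:
    c=capture(n);save(c,n+'0.png');D[n]=c;print(n,np.round(c['K'],1).tolist(),np.round(c['xyz'],3),np.round(c['attitude'],3).tolist(),c.keys())
pickle.dump(D,open('d0.pkl','wb'))
E
```

```text
{'time': 0.0, 'q': [0.99, 0.427, 0.074, 1.607, -0.034, 1.111, -0.067], 'qd': [0.0, -0.0, 0.001, -0.001, 0.0, 0.001, 0.0], 'joint_efforts': [-0.001, -94.98, 3.761, -46.352, 0.019, 0.01, 0.0], 'position': [0.282, -0.613, 0.231], 'tool_rot': [-3.14, 0.0, 0.432], 'wrist_force': [-0.088, 0.352, 0.306], 'ft_torque': [-0.01, -0.022, -0.015], 'grasp_force': 0.0, 'gripper_width': 0.085}
0.0187
scene [[500.6, 0.0, 315.5], [0.0, 500.6, 239.9], [0.0, 0.0, 1.0]] [0.956 0.494 0.725] [0.708, -0.001, 2.522] dict_keys(['color', 'K', 'xyz', 'attitude'])
top [[534.9, 0.0, 322.5], [0.0, 534.9, 244.0], [0.0, 0.0, 1.0]] [0.389 0.011 0.96 ] [0.236, -0.001, -1.684] dict_keys(['color', 'K', 'xyz', 'attitude'])
wrist [[357.8, 0.0, 314.3], [0.0, 357.8, 238.9], [0.0, 0.0, 1.0]] [ 0.35  -0.583  0.373] [-0.295, 0.002, -1.139] dict_keys(['color', 'K', 'xyz', 'attitude'])
```

View pics/top0.png

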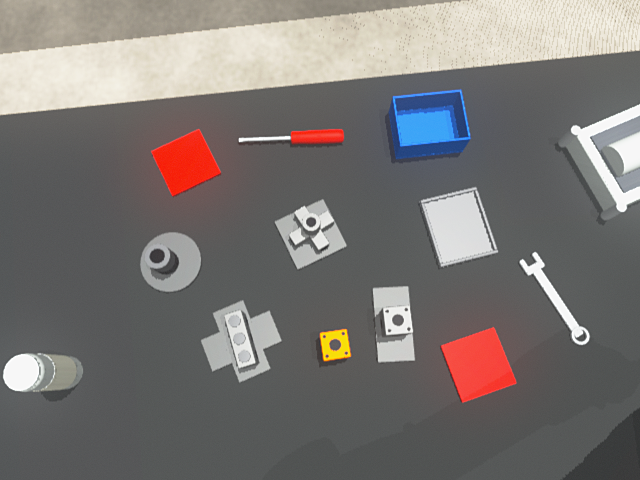

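View pics/scene0.png

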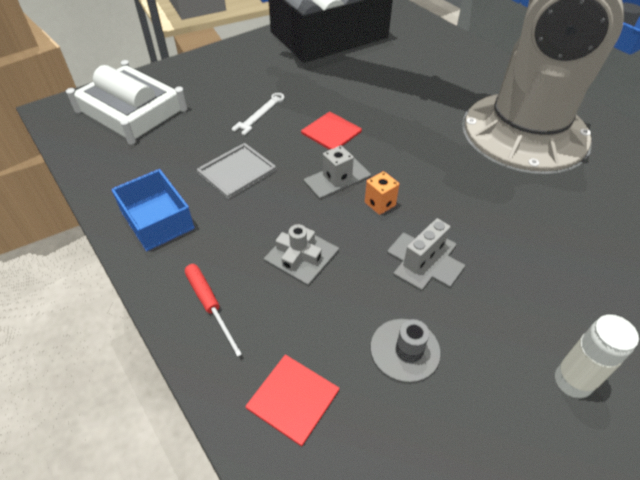

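The top view shows:
- The piston is on the round pad at (160,257), with the pad centred about (171,262).
- The cross is on the square pad at (310,225), the solenoid bank on the plus at (238,338), and the valve block on the oblong at (397,320).
- The empty tray is at (459,227).

Possible mix-ups:
- **Valve block:** the grey block at (397,320), scene (338,165), against the orange one at (335,345), scene (381,193).
- **Square pad:** the grey one at (310,232) against the red ones at (186,162) and (479,364).

I choose the grey ones.

Run:
```python
from h import *
import pickle
D=pickle.load(open('d0.pkl','rb'))
t=D['top']['color'];s=D['scene']['color']
for p in [(180,285),(290,255),(212,345),(385,295),(405,350),(385,320),(398,308),(238,322),(460,230),(310,213),(160,245),(100,200)]: print('top',p,t[p[1],p[0]])
for p in [(385,360),(275,258),(400,245),(320,185),(345,152),(237,170),(411,322)]: print('sc',p,s[p[1],p[0]])
for n in['top','scene']:
    im=D[n]['color']; hsv=cv2.cvtColor(im,cv2.COLOR_RGB2HSV)
    m=((hsv[...,1]<40)&(hsv[...,2]>88)).astype(np.uint8)
    k,l,st,ce=cv2.connectedComponentsWithStats(m)
    for i in range(1,k):
        if st[i,4]>900 and st[i,4]<9000:
            cs,_=cv2.findContours((l==i).astype(np.uint8),cv2.RETR_EXTERNAL,cv2.CHAIN_APPROX_NONE)
            rc=cv2.minAreaRect(cs[0]); b=[onplane(D[n],p,.008)[:2] for p in cv2.boxPoints(rc)]
            print(n,st[i],np.round(onplane(D[n],rc[0],.008),3),np.round(b,3).tolist())
c=t[180:400,120:520];cv2.imwrite('pics/crop1.png',cv2.resize(c[:,:,::-1],(800,440),interpolation=cv2.INTER_CUBIC))
```

```text
top (180, 285) [166 168 167]
top (290, 255) [107 108 108]
top (212, 345) [177 179 177]
top (385, 295) [204 206 202]
top (405, 350) [205 205 202]
top (385, 320) [249 249 247]
top (398, 308) [238 239 236]
top (238, 322) [201 203 205]
top (460, 230) [221 223 222]
top (310, 213) [214 215 212]
top (160, 245) [173 173 178]
top (100, 200) [88 87 89]
sc (385, 360) [170 171 166]
sc (275, 258) [167 170 165]
sc (400, 245) [162 165 162]
sc (320, 185) [165 167 162]
sc (345, 152) [206 206 201]
sc (237, 170) [191 194 192]
sc (411, 322) [176 178 177]
top [ 458  385  182   95 3181] [ 0.222 -0.369  0.008] [[0.195, -0.193], [0.33, -0.521], [0.25, -0.55], [0.121, -0.227]]
```

View pics/crop1.png

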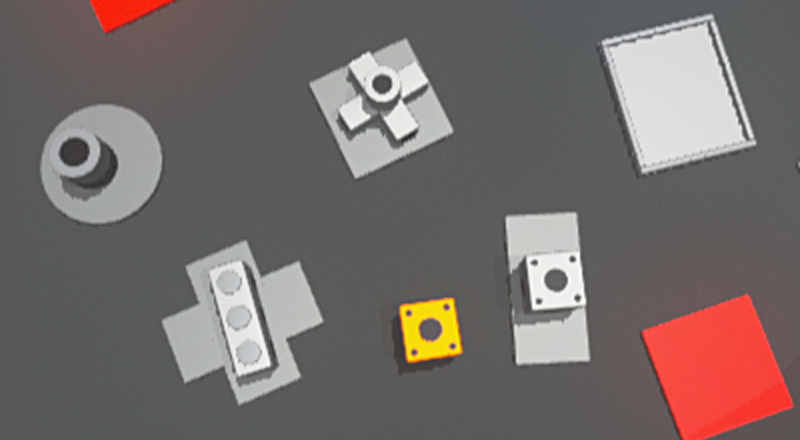

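The crop (scale 2, offset (120,180)) shows the choice clearly: the grey block at crop (555,280) is on the oblong pad, and the orange one at (430,330) sits directly on the bench. The piston sits well left of its pad centre, partly from parallax.

Run:
```python
from h import *
import pickle
D=pickle.load(open('d0.pkl','rb'))
for n in['top','scene']:
    im=D[n]['color']; hsv=cv2.cvtColor(im,cv2.COLOR_RGB2HSV)
    m=((hsv[...,1]<40)&(hsv[...,2]>130)).astype(np.uint8)
    k,l,st,ce=cv2.connectedComponentsWithStats(m)
    for i in range(1,k):
        if 900<st[i,4]<9000 and 100<st[i,0]<470 and st[i,1]>80 and st[i,1]<400:
            cs,_=cv2.findContours((l==i).astype(np.uint8),cv2.RETR_EXTERNAL,cv2.CHAIN_APPROX_NONE)
            q=max(cs,key=len); a=cv2.approxPolyDP(q,3,True)[:,0]
            print(n,st[i][:4],st[i,4]); print('  ',[(p.tolist(),np.round(onplane(D[n],p,.008)[:2],3).tolist()) for p in a])
            e=cv2.fitEllipse(q); print('   ell',np.round(e[0],1),np.round(onplane(D[n],e[0],.008)[:2],3))
# part tops: rough two-view heights
for nm,a,b in [('valve top port',(397.5,320),(337.5,154.5)),('piston dimple',(157.5,257),(413,328)),('cross boss hole',(311,222),(297.5,231)),('sol mid cap',(239,338.5),(430,236))]:
    P,e=two(D['top'],a,D['scene'],b); print(nm,np.round(P,4),round(e,4))
```

```text
top [421 187  77  80] 3924
   [([476, 187], [0.693, -0.315]), ([421, 200], [0.679, -0.208]), ([441, 266], [0.551, -0.225]), ([497, 252], [0.565, -0.331])]
   ell [458.6 226.4] [ 0.621 -0.269]
top [275 199  72  70] 2434
   [([322, 199], [0.702, -0.025]), ([275, 221], [0.669, 0.066]), ([297, 268], [0.577, 0.035]), ([346, 245], [0.609, -0.059])]
   ell [310.1 233.6] [0.638 0.004]
top [140 232  61  60] 2256
   [([180, 233], [0.666, 0.242]), ([155, 237], [0.664, 0.288]), ([142, 253], [0.636, 0.313]), ([142, 274], [0.597, 0.314]), ([155, 288], [0.569, 0.292]), ([180, 289], [0.562, 0.247]), ([198, 271], [0.592, 0.213]), ([199, 251], [0.628, 0.209]), ([190, 238], [0.655, 0.224])]
   ell [170.2 261.6] [0.615 0.262]
top [373 286  42  77] 2235
   [([407, 286], [0.522, -0.158]), ([373, 288], [0.525, -0.097]), ([375, 316], [0.475, -0.094]), ([383, 308], [0.488, -0.11]), ([386, 334], [0.442, -0.109]), ([408, 334], [0.437, -0.147]), ([401, 340], [0.428, -0.133]), ([377, 342], [0.43, -0.091]), ([379, 362], [0.395, -0.09]), ([414, 360], [0.392, -0.151])]
   ell [393.7 322.4] [ 0.46  -0.125]
top [201 
[... 2933 characters left out ...]
), ([403, 262], [0.5, 0.13]), ([394, 272], [0.529, 0.137]), ([421, 288], [0.513, 0.191]), ([432, 275], [0.478, 0.182]), ([450, 284], [0.466, 0.214])]
   ell [429.3 262.5] [0.462 0.158]
scene [371 319  69  63] 2574
   [([382, 324], [0.616, 0.207]), ([372, 337], [0.645, 0.216]), ([371, 352], [0.663, 0.236]), ([385, 373], [0.668, 0.276]), ([410, 381], [0.646, 0.308]), ([434, 370], [0.604, 0.316]), ([439, 346], [0.568, 0.29]), ([424, 323], [0.558, 0.245]), ([394, 319], [0.593, 0.211])]
   ell [405.3 349.3] [0.616 0.263]
valve top port [ 0.4594 -0.1237  0.0672] 0.001
piston dimple [0.6111 0.2653 0.0709] 0.0034
cross boss hole [0.6428 0.0011 0.0682] 0.0002
sol mid cap [0.4583 0.1414 0.0633] 0.0016
```

```bash
cat >> h.py <<'E'
def delta(xyz,yawdeg,s=None):
    s=s or status.get_state(); q=rot(s['tool_rot'])
    d=q.inv().apply(np.array(xyz)-s['position'])*1000
    t=q.inv()*R.from_euler('xyz',[180,0,yawdeg],degrees=True)
    return np.round(d,1).tolist(),np.round(t.as_rotvec(degrees=True),1).tolist()
def yaw(a,b,mod=90): return (np.degrees(np.arctan2(b[1]-a[1],b[0]-a[0]))+mod/2)%mod-mod/2
E
python3 - <<'E'
from h import *
import pickle
c=pickle.load(open('d0.pkl','rb'))['top'];im=c['color']
g=cv2.cvtColor(im,cv2.COLOR_RGB2GRAY)
for nm,(x0,y0,x1,y1),th,z in [('valve',(378,300,416,340),228,.068),('sol',(218,300,262,376),215,.064),('cross',(285,200,335,254),212,.034)]:
    m=np.zeros_like(g); m[y0:y1,x0:x1]=(g[y0:y1,x0:x1]>th)*255
    m=cv2.morphologyEx(m,cv2.MORPH_CLOSE,np.ones((3,3)))
    q=max(cv2.findContours(m,0,1)[0],key=cv2.contourArea); b=cv2.boxPoints(cv2.minAreaRect(q)); w=[onplane(c,p,z)[:2] for p in b]
    print(nm,cv2.contourArea(q),np.round(b).tolist(),'ctr',np.round(np.mean(w,0),4),'L',[round(float(np.linalg.norm(w[i]-w[i-1])),3) for i in range(4)],'yaw',[round(yaw(w[i-1],w[i],180),1) for i in range(4)])
hsv=cv2.cvtColor(im,cv2.COLOR_RGB2HSV);m=cv2.inRange(hsv,(15,120,100),(35,255,255))
M=cv2.moments(m,True);print('orange',onplane(c,(M['m10']/M['m00'],M['m01']/M['m00']),.055))
print(delta([.459,-.124,.20],-3))
E
```

```text
valve 629.5 [[383.0, 308.0], [410.0, 306.0], [412.0, 332.0], [386.0, 334.0]] ctr [ 0.4594 -0.1236] L [0.043, 0.044, 0.043, 0.044] yaw [np.float64(-2.6), np.float64(88.9), np.float64(-3.2), np.float64(88.9)]
sol 837.5 [[224.0, 314.0], [240.0, 310.0], [255.0, 363.0], [239.0, 367.0]] ctr [0.4592 0.14  ] L [0.089, 0.028, 0.09, 0.027] yaw [np.float64(11.1), np.float64(-81.1), np.float64(10.7), np.float64(-81.5)]
cross 452.0 [[294.0, 212.0], [318.0, 197.0], [333.0, 220.0], [310.0, 236.0]] ctr [ 0.6632 -0.0057] L [0.052, 0.051, 0.053, 0.051] yaw [np.float64(26.6), np.float64(-61.4), np.float64(26.0), np.float64(-61.8)]
orange [ 0.43153303 -0.01549603  0.055     ]
([365.0, -370.0, 31.1], [-0.1, 0.0, 27.7])
```

Request:
move_arm(series=[[20,-20,2,0,0,2,1],[50,-50,4,0,0,5,1],[75,-76,7,0,0,8,1],[100,-102,9,0,0,10,1],[126,-128,11,0,0,12,1],[152,-154,13,0,0,14,1],[178,-180,15,0,0,16,1],[204,-206,18,0,0,18,1],[230,-232,20,0,0,20,1],[256,-258,22,0,0,22,1],[282,-285,24,0,0,24,1],[308,-312,26,0,0,26,1],[334,-338,28,0,0,27,1],[352,-357,30,0,0,27.7,1],[362,-367,31,0,0,27.7,1],[365,-370,31,0,0,27.7,1],[365,-370,31,0,0,27.7,1],[365,-370,31,0,0,27.7,1]])

```text
time: 1.65
position: [0.4588, -0.125, 0.2003]
tool_rot: [3.141, 0.0, -0.052]
wrist_force: [0.4, -1.8, -0.1]
gripper_width: 0.0855
grasp_force: 0.0
```

Run:
```python
from h import *
import pickle
c=capture('wrist');save(c,'w1.png');pickle.dump(c,open('w1.pkl','wb'));print(np.round(proj(c,[.4594,-.1237,.068])),c['xyz'])
```

```text
[312. 228.] [ 0.5334317  -0.1295678   0.34261739]
```

View pics/w1.png

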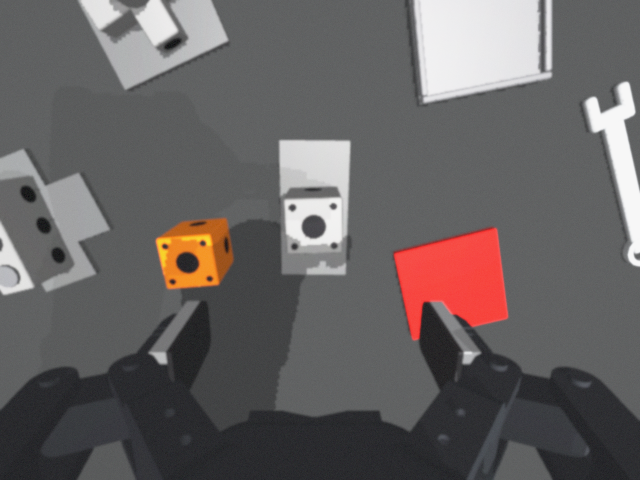

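The wrist view shows the valve block's port at (313,227), against a predicted (312,228), and its sides square to the image. The orange block at (190,255) stays clear of the left finger. I'm descending to grip.

Request:
move_arm(series=[[1,-1,20,0,0,0,1],[1,-1,45,0,0,0,1],[1,-1,70,0,0,0,1],[1,-1,95,0,0,0,1],[1,-1,120,0,0,0,1],[1,-1,145,0,0,0,1],[1,-1,162,0,0,0,1],[1,-1,172,0,0,0,1],[1,-1,176,0,0,0,1],[1,-1,176,0,0,0,1],[1,-1,176,0,0,0,0],[1,-1,176,0,0,0,0],[1,-1,176,0,0,0,0],[1,-1,176,0,0,0,0],[1,-1,176,0,0,0,0],[1,-1,176,0,0,0,0],[1,-1,176,0,0,0,0],[1,-1,176,0,0,0,0],[1,-1,176,0,0,0,0],[1,-1,176,0,0,0,0]])

```text
time: 3.37
position: [0.4608, -0.1235, 0.0254]
tool_rot: [3.141, -0.001, -0.052]
wrist_force: [-2.3, -0.1, 11.6]
gripper_width: 0.0453
grasp_force: 59.8
```

Request:
move_arm(series=[[0,0,-4,0,0,0,0],[0,0,-12,0,0,0,0],[0,0,-25,0,0,0,0],[0,0,-45,0,0,0,0],[0,0,-65,0,0,0,0],[0,0,-85,0,0,0,0],[0,0,-100,0,0,0,0],[0,0,-108,0,0,0,0],[0,0,-110,0,0,0,0],[0,0,-110,0,0,0,0]])

```text
time: 4.2
position: [0.4603, -0.1233, 0.1347]
tool_rot: [3.141, -0.001, -0.052]
wrist_force: [-0.7, -0.3, -3.4]
gripper_width: 0.0452
grasp_force: 61.6
```

Run:
```python
from h import *
s=status.get_state();print(s['position'],s['gripper_width'],s['wrist_force']);print(delta([.622,-.27,.12],7.6))
```

```text
[ 0.4602501  -0.12334331  0.13469726] 0.04524578715762406 [-0.72121041 -0.32057027 -3.42333551]
([169.1, 138.1, 14.9], [0.0, -0.0, -10.6])
```

Request:
move_arm(series=[[6,5,0,0,0,-0.5,0],[22,18,2,0,0,-1,0],[44,36,4,0,0,-2.5,0],[66,54,6,0,0,-4,0],[88,72,8,0,0,-5.5,0],[110,90,10,0,0,-7,0],[132,108,12,0,0,-8.5,0],[152,124,14,0,0,-10,0],[164,134,15,0,0,-10.6,0],[169,138,15,0,0,-10.6,0],[169,138,20,0,0,-10.6,0],[169,138,32,0,0,-10.6,0],[169,138,50,0,0,-10.6,0],[169,138,68,0,0,-10.6,0],[169,138,84,0,0,-10.6,0],[169,138,95,0,0,-10.6,0],[169,138,101,0,0,-10.6,0],[169,138,104,0,0,-10.6,0],[169,138,104,0,0,-10.6,0]])

```text
time: 5.78
position: [0.6216, -0.2695, 0.0299]
tool_rot: [-3.141, 0.001, 0.134]
wrist_force: [-0.5, -0.1, -2.9]
gripper_width: 0.0452
grasp_force: 61.7
```

Request:
move_arm(series=[[0,0,2,0,0,0,0],[0,0,4,0,0,0,0],[0,0,5.5,0,0,0,0],[0,0,6.3,0,0,0,0],[0,0,6.3,0,0,0,0]])

```text
time: 6.2
position: [0.6218, -0.2698, 0.0241]
tool_rot: [-3.142, -0.0, 0.133]
wrist_force: [-0.5, 0.2, -2.2]
gripper_width: 0.0451
grasp_force: 61.7
```

Request:
move_arm(series=[[0,0,0.8,0,0,0,0],[0,0,1.2,0,0,0,0],[0,0,1.2,0,0,0,0],[0,0,1.2,0,0,0,1],[0,0,1.2,0,0,0,1],[0,0,1.2,0,0,0,1],[0,0,1.2,0,0,0,1],[0,0,1.2,0,0,0,1],[0,0,1.2,0,0,0,1],[0,0,-4,0,0,0,1],[0,0,-15,0,0,0,1],[0,0,-35,0,0,0,1],[0,0,-60,0,0,0,1],[0,0,-90,0,0,0,1],[0,0,-120,0,0,0,1],[0,0,-150,0,0,0,1],[0,0,-170,0,0,0,1],[0,0,-177,0,0,0,1],[0,0,-177,0,0,0,1]])

```text
time: 7.78
position: [0.6228, -0.2702, 0.2042]
tool_rot: [3.14, -0.004, 0.133]
wrist_force: [-0.0, 0.9, 0.5]
gripper_width: 0.0856
grasp_force: 0.0
```

Run:
```python
from h import *
import pickle
c=capture('wrist');save(c,'w2.png');pickle.dump(c,open('w2.pkl','wb'));print(np.round(proj(c,[.622,-.27,.066])))
t=capture('top');g=cv2.cvtColor(t['color'],cv2.COLOR_RGB2GRAY);save(t,'t2.png')
print(delta([.459,.141,.20],10))
```

```text
[313. 228.]
([-106.5, -428.7, 0.9], [-0.0, 0.0, -2.4])
```

View pics/w2.png

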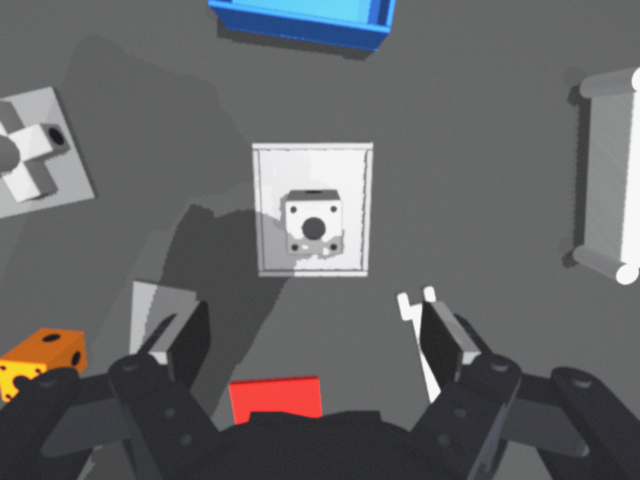

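The wrist view shows the valve block upright and centred in the tray, with its port at (314,229) against a predicted (313,228). Next is the solenoid bank.

Request:
move_arm(series=[[-5,-20,0,0,0,-2.4,1],[-12,-50,0,0,0,-2.4,1],[-20,-84,0,0,0,-2.4,1],[-28,-118,0,0,0,-2.4,1],[-37,-152,0,0,0,-2.4,1],[-46,-186,0,0,0,-2.4,1],[-54,-220,0,0,0,-2.4,1],[-63,-254,0,0,0,-2.4,1],[-71,-288,0,0,0,-2.4,1],[-80,-322,0,0,0,-2.4,1],[-88,-356,0,0,0,-2.4,1],[-96,-388,0,0,0,-2.4,1],[-102,-412,0,0,0,-2.4,1],[-106,-425,0,0,0,-2.4,1],[-106.5,-429,0,0,0,-2.4,1],[-106.5,-429,0,0,0,-2.4,1],[-106.5,-429,0,0,0,-2.4,1]])

```text
time: 9.3
position: [0.4592, 0.1404, 0.2004]
tool_rot: [3.141, 0.001, 0.175]
wrist_force: [-0.1, -0.1, 0.2]
gripper_width: 0.0855
grasp_force: 0.0
```

Run:
```python
from h import *
import pickle
c=capture('wrist');save(c,'w3.png');pickle.dump(c,open('w3.pkl','wb'));print(np.round(proj(c,[.459,.141,.068])),np.round(status.get_state()['position'],4))
```

```text
[313. 228.] [0.4594 0.1401 0.2005]
```

View pics/w3.png

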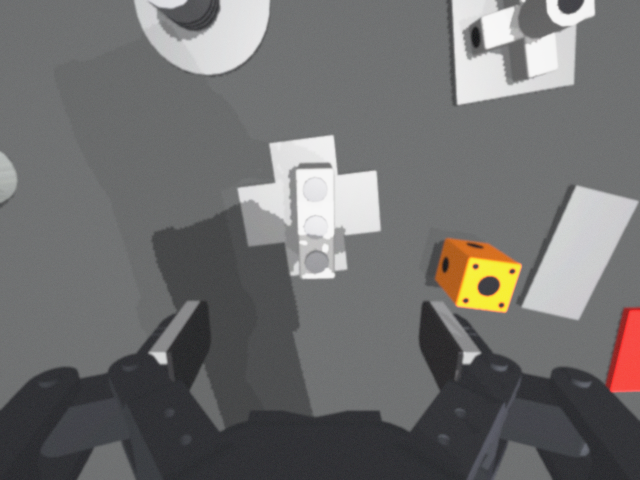

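The wrist view shows the three caps at (315,189), (316,225) and (316,262), in line with the tool and about 2 mm right of and ahead of the prediction. I'm descending with that correction.

Request:
move_arm(series=[[2,2,20,0,0,0,1],[2,2,45,0,0,0,1],[2,2,70,0,0,0,1],[2,2,95,0,0,0,1],[2,2,120,0,0,0,1],[2,2,145,0,0,0,1],[2,2,162,0,0,0,1],[2,2,172,0,0,0,1],[2,2,175,0,0,0,1],[2,2,175,0,0,0,1],[2,2,175,0,0,0,0],[2,2,175,0,0,0,0],[2,2,175,0,0,0,0],[2,2,175,0,0,0,0],[2,2,175,0,0,0,0],[2,2,175,0,0,0,0],[2,2,175,0,0,0,0],[2,2,175,0,0,0,0],[2,2,175,0,0,0,0],[2,2,175,0,0,0,0]])

```text
time: 11.02
position: [0.462, 0.1396, 0.0268]
tool_rot: [3.141, -0.001, 0.175]
wrist_force: [-2.7, -2.3, 10.0]
gripper_width: 0.0295
grasp_force: 58.5
```

Request:
move_arm(series=[[0,0,-4,0,0,0,0],[0,0,-12,0,0,0,0],[0,0,-25,0,0,0,0],[0,0,-45,0,0,0,0],[0,0,-65,0,0,0,0],[0,0,-85,0,0,0,0],[0,0,-100,0,0,0,0],[0,0,-108,0,0,0,0],[0,0,-110,0,0,0,0],[0,0,-110,0,0,0,0]])

```text
time: 11.85
position: [0.4616, 0.1395, 0.1363]
tool_rot: [3.142, -0.001, 0.175]
wrist_force: [0.6, 0.1, -3.2]
gripper_width: 0.0295
grasp_force: 59.4
```

Run:
```python
from h import *
import pickle
s=status.get_state();print(s['position'],s['gripper_width'],s['wrist_force']);print(delta([.4595,-.124,.135],-3))
c=pickle.load(open('w1.pkl','rb'));print([np.round(onplane(c,p,.008)[:2],4) for p in [(279,140),(350,140),(281,275),(347,275)]])
```

```text
[0.46164238 0.13949418 0.13634875] 0.0294767813025601 [ 0.60612637  0.13298966 -3.17038781]
([-48.0, 259.1, 1.3], [-0.0, -0.0, 13.0])
[array([ 0.5265, -0.0973]), array([ 0.5231, -0.1613]), array([ 0.3955, -0.0887]), array([ 0.392 , -0.1552])]
```

Request:
move_arm(series=[[-1,6,0,0,0,1,0],[-4,20,0,0,0,2,0],[-8,42,0,0,0,3,0],[-12,65,0,0,0,4,0],[-16,88,0,0,0,5,0],[-20,111,0,0,0,6,0],[-25,134,0,0,0,7,0],[-29,157,0,0,0,8,0],[-33,180,0,0,0,9.5,0],[-38,203,0,0,0,11,0],[-42,226,0,0,0,12,0],[-46,245,0,0,0,13,0],[-48,256,0,0,0,13,0],[-48,260,0,0,0,13,0],[-48,260,0,0,0,13,0],[-48,260,10,0,0,13,0],[-48,260,30,0,0,13,0],[-48,260,50,0,0,13,0],[-48,260,60,0,0,13,0],[-48,260,60,0,0,13,0]])

```text
time: 13.52
position: [0.4581, -0.1237, 0.0736]
tool_rot: [-3.141, 0.004, -0.05]
wrist_force: [-1.1, 0.2, -3.4]
gripper_width: 0.0298
grasp_force: 59.3
```

Run:
```python
from h import *
print(delta([.459,-.125,.0268],-3))
```

```text
([1.2, 1.3, 46.8], [-0.1, 0.2, 0.1])
```

Request:
move_arm(series=[[1,1,6,0,0,0,0],[1,1,16,0,0,0,0],[1,1,27,0,0,0,0],[1,1,36,0,0,0,0],[1,1,42,0,0,0,0],[1,1,45,0,0,0,0],[1,1,46.5,0,0,0,0],[1,1,46.5,0,0,0,0],[1,1,46.5,0,0,0,0]])

```text
time: 14.27
position: [0.4608, -0.1259, 0.0297]
tool_rot: [3.142, -0.0, -0.052]
wrist_force: [-0.1, 0.2, -3.3]
gripper_width: 0.0294
grasp_force: 59.3
```

Request:
move_arm(series=[[-1,-1,1,0,0,0,0],[-1,-1,2,0,0,0,0],[-1,-1,3,0,0,0,0],[-1,-1,3.4,0,0,0,0],[-1,-1,3.4,0,0,0,0]])

```text
time: 14.68
position: [0.4597, -0.1248, 0.0268]
tool_rot: [3.141, -0.0, -0.052]
wrist_force: [-5.4, 2.3, 14.8]
gripper_width: 0.0296
grasp_force: 61.6
```

Contact: 15 N upward, TCP z 0.0268 as expected. I'm releasing and rising.

Request:
move_arm(series=[[-1,-1,3.4,0,0,0,1],[-1,-1,3.4,0,0,0,1],[-1,-1,3.4,0,0,0,1],[-1,-1,3.4,0,0,0,1],[-1,-1,3.4,0,0,0,1],[-1,-1,3.4,0,0,0,1],[-1,-1,3.4,0,0,0,1],[-1,-1,-4,0,0,0,1],[-1,-1,-15,0,0,0,1],[-1,-1,-35,0,0,0,1],[-1,-1,-60,0,0,0,1],[-1,-1,-90,0,0,0,1],[-1,-1,-120,0,0,0,1],[-1,-1,-150,0,0,0,1],[-1,-1,-168,0,0,0,1],[-1,-1,-173,0,0,0,1],[-1,-1,-173,0,0,0,1]])

```text
time: 16.1
position: [0.4594, -0.1239, 0.2013]
tool_rot: [3.141, -0.003, -0.052]
wrist_force: [0.4, 0.2, -1.1]
gripper_width: 0.0851
grasp_force: 0.0
```

Run:
```python
from h import *
import pickle
c=capture('wrist');save(c,'w4.png');pickle.dump(c,open('w4.pkl','wb'))
print(np.round(proj(c,[.459,-.125,.068])),delta([.6425,.001,.21],27))
```

```text
[315. 229.] ([177.1, -134.1, -10.0], [0.0, -0.1, -30.0])
```

View pics/w4.png

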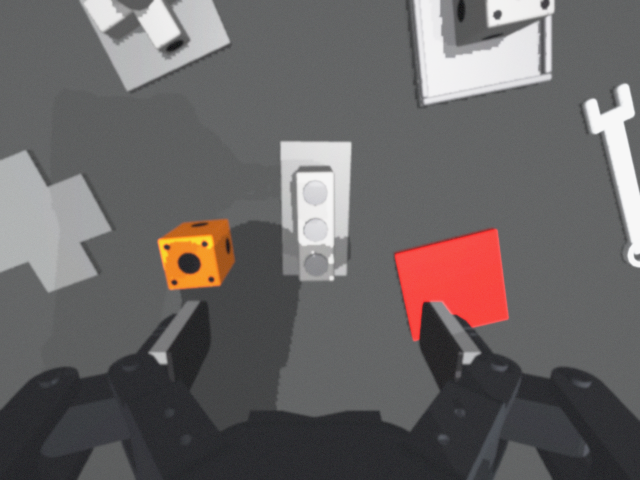

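The wrist view shows the solenoid bank square and centred on its oblong pad, mid cap at (315,229) against a predicted (315,229). Next is the cross.

Request:
move_arm(series=[[12,-9,-2,0,0,-3,1],[34,-26,-3,0,0,-7,1],[58,-44,-5,0,0,-12,1],[82,-62,-6,0,0,-17,1],[106,-80,-7,0,0,-22,1],[130,-98,-8,0,0,-26,1],[154,-116,-9,0,0,-30,1],[170,-128,-10,0,0,-30,1],[177,-134,-10,0,0,-30,1],[177,-134,-10,0,0,-30,1],[177,-134,-10,0,0,-30,1],[177,-134,-10,0,0,-30,1]])

```text
time: 17.15
position: [0.6412, -0.0002, 0.2084]
tool_rot: [-3.141, 0.002, 0.471]
wrist_force: [-0.1, -0.9, 0.1]
gripper_width: 0.0854
grasp_force: 0.0
```

Run:
```python
from h import *
import pickle
c=capture('wrist');save(c,'w5.png');pickle.dump(c,open('w5.pkl','wb'))
print(np.round(proj(c,[.6428,.001,.07])),status.get_state()['position'])
```

```text
[313. 223.] [ 6.41389360e-01 -2.26464789e-04  2.08811529e-01]
```

View pics/w5.png

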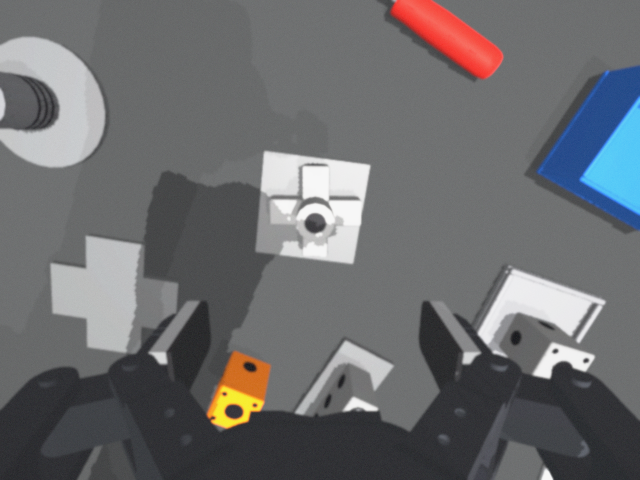

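The boss hole is at (315,222), against a predicted (313,223), and the bars are exactly in line with the tool, so the cross lies at 27 degrees. I'm going down to the boss.

Request:
move_arm(series=[[1.5,1,20,0,0,0,1],[1.5,1,45,0,0,0,1],[1.5,1,70,0,0,0,1],[1.5,1,95,0,0,0,1],[1.5,1,120,0,0,0,1],[1.5,1,143,0,0,0,1],[1.5,1,158,0,0,0,1],[1.5,1,166,0,0,0,1],[1.5,1,169,0,0,0,1],[1.5,1,169,0,0,0,1],[1.5,1,169,0,0,0,0],[1.5,1,169,0,0,0,0],[1.5,1,169,0,0,0,0],[1.5,1,169,0,0,0,0],[1.5,1,169,0,0,0,0],[1.5,1,169,0,0,0,0],[1.5,1,169,0,0,0,0],[1.5,1,169,0,0,0,0],[1.5,1,169,0,0,0,0],[1.5,1,169,0,0,0,0]])

```text
time: 18.87
position: [0.6446, 0.0007, 0.041]
tool_rot: [3.141, -0.001, 0.472]
wrist_force: [-1.4, -0.2, 8.0]
gripper_width: 0.0305
grasp_force: 58.8
```

Request:
move_arm(series=[[0,0,-3,0,0,0,0],[0,0,-8,0,0,0,0],[0,0,-18,0,0,0,0],[0,0,-32,0,0,0,0],[0,0,-48,0,0,0,0],[0,0,-64,0,0,0,0],[0,0,-80,0,0,0,0],[0,0,-94,0,0,0,0],[0,0,-100,0,0,0,0],[0,0,-100,0,0,0,0],[0,0,-100,0,0,0,0]])

```text
time: 19.78
position: [0.6441, 0.0006, 0.1403]
tool_rot: [3.141, -0.0, 0.472]
wrist_force: [-0.6, 0.2, -2.9]
gripper_width: 0.0303
grasp_force: 59.5
```

Run:
```python
from h import *
s=status.get_state();print(s['position'],s['gripper_width'],s['wrist_force']);print(delta([.460,.146,.135],16.5))
import pickle
c=pickle.load(open('w5.pkl','rb'))
print([np.round(onplane(c,p,.008)[:2],4) for p in [(264,151),(370,165),(353,264),(256,250)]])
c=pickle.load(open('w3.pkl','rb'))
print('plus ends',[np.round(onplane(c,p,.008)[:2],4) for p in [(269,141),(334,135),(238,188),(248,246),(376,170),(381,231)]])
```

```text
[6.44094098e-01 6.38094568e-04 1.40256377e-01] 0.03031223622224628 [-0.55121661  0.16367772 -2.90982697]
([-97.9, -213.2, 5.2], [0.0, -0.0, 10.5])
[array([0.6697, 0.0661]), array([ 0.7033, -0.0282]), array([ 0.6086, -0.0619]), array([0.5774, 0.0327])]
plus ends [array([0.5161, 0.1912]), array([0.5314, 0.1344]), array([0.469 , 0.2139]), array([0.4137, 0.1978]), array([0.5077, 0.0903]), array([0.4514, 0.0725])]
```

Request:
move_arm(series=[[-3,-5,0,0,0,1,0],[-9,-18,0,0,0,2,0],[-18,-38,0,0,0,3,0],[-28,-59,0,0,0,4,0],[-38,-80,0,0,0,5,0],[-47,-101,0,0,0,6,0],[-57,-122,0,0,0,7,0],[-67,-143,0,0,0,8,0],[-76,-164,0,0,0,9,0],[-86,-185,0,0,0,10,0],[-94,-202,0,0,0,10.5,0],[-98,-210,0,0,0,10.5,0],[-98,-212,0,0,0,10.5,0],[-98,-212,0,0,0,10.5,0],[-98,-212,10,0,0,10.5,0],[-98,-212,28,0,0,10.5,0],[-98,-212,46,0,0,10.5,0],[-98,-212,58,0,0,10.5,0],[-98,-212,60,0,0,10.5,0],[-98,-212,60,0,0,10.5,0]])

```text
time: 21.45
position: [0.4604, 0.1443, 0.0789]
tool_rot: [-3.141, 0.002, 0.288]
wrist_force: [0.1, 0.7, -1.8]
gripper_width: 0.0303
grasp_force: 59.6
```

Request:
move_arm(series=[[0,0,4,0,0,0,0],[0,0,12,0,0,0,0],[0,0,20,0,0,0,0],[0,0,27,0,0,0,0],[0,0,32,0,0,0,0],[0,0,34,0,0,0,0],[0,0,35,0,0,0,0],[0,0,35,0,0,0,0]])

```text
time: 22.12
position: [0.4605, 0.1451, 0.045]
tool_rot: [-3.142, 0.0, 0.289]
wrist_force: [0.3, -1.0, -2.3]
gripper_width: 0.0305
grasp_force: 59.6
```

Run:
```python
from h import *
print(delta([.460,.145,.041],16.5))
```

```text
([-0.5, -0.1, 4.0], [-0.0, 0.0, 0.0])
```

Request:
move_arm(series=[[0,0,1.5,0,0,0,0],[0,0,3,0,0,0,0],[0,0,4,0,0,0,0],[0,0,4.4,0,0,0,0],[0,0,4.4,0,0,0,0]])

```text
time: 22.53
position: [0.4605, 0.145, 0.041]
tool_rot: [3.142, -0.0, 0.289]
wrist_force: [-0.6, -0.1, 3.1]
gripper_width: 0.0306
grasp_force: 60.2
```

Contact felt. Release and rise.

Request:
move_arm(series=[[0,0,0.3,0,0,0,0],[0,0,0.3,0,0,0,1],[0,0,0.3,0,0,0,1],[0,0,0.3,0,0,0,1],[0,0,0.3,0,0,0,1],[0,0,0.3,0,0,0,1],[0,0,0.3,0,0,0,1],[0,0,0.3,0,0,0,1],[0,0,-6,0,0,0,1],[0,0,-18,0,0,0,1],[0,0,-35,0,0,0,1],[0,0,-60,0,0,0,1],[0,0,-90,0,0,0,1],[0,0,-120,0,0,0,1],[0,0,-145,0,0,0,1],[0,0,-160,0,0,0,1],[0,0,-160,0,0,0,1]])

```text
time: 23.95
position: [0.4619, 0.1456, 0.2045]
tool_rot: [3.142, -0.005, 0.289]
wrist_force: [0.9, -0.6, 0.6]
gripper_width: 0.0857
grasp_force: 0.0
```

Run:
```python
from h import *
import pickle
c=capture('wrist');save(c,'w6.png');pickle.dump(c,open('w6.pkl','wb'))
print(np.round(proj(c,[.460,.145,.07])),delta([.622,-.270,.20],7.6))
```

```text
[313. 230.] ([36.0, 443.8, 2.8], [-0.0, -0.2, 8.9])
```

View pics/w6.png

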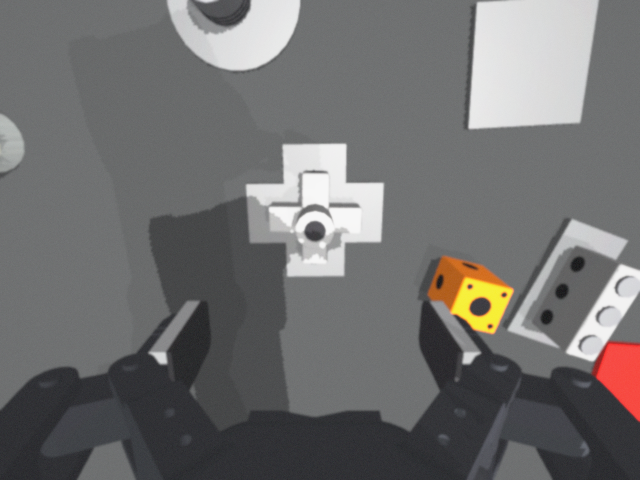

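The cross now stands centred and square on the plus, boss at (314,231). Next I go back to the valve block in the tray.

Request:
move_arm(series=[[1,20,0,0,0,1,1],[4,50,0,0,0,2,1],[7,85,0,0,0,3,1],[10,120,0,0,0,4,1],[13,155,0,0,0,5,1],[15,190,0,0,0,6,1],[18,225,0,0,0,7,1],[21,260,0,0,0,8,1],[24,295,0,0,0,8.9,1],[27,330,0,0,0,8.9,1],[30,365,0,0,0,8.9,1],[33,400,0,0,0,8.9,1],[35,428,0,0,0,8.9,1],[36,440,0,0,0,8.9,1],[36,444,0,0,0,8.9,1],[36,444,0,0,0,8.9,1],[36,444,0,0,0,8.9,1],[36,444,0,0,0,8.9,1]])

```text
time: 25.5
position: [0.6213, -0.2685, 0.2007]
tool_rot: [-3.141, 0.0, 0.135]
wrist_force: [0.1, -0.8, -0.4]
gripper_width: 0.0853
grasp_force: 0.0
```

Run:
```python
from h import *
print(delta([.622,-.270,.0245],7.6))
```

```text
([0.5, 1.7, 176.2], [-0.0, 0.0, 0.1])
```

Request:
move_arm(series=[[0.5,1.5,20,0,0,0,1],[0.5,1.5,45,0,0,0,1],[0.5,1.5,70,0,0,0,1],[0.5,1.5,95,0,0,0,1],[0.5,1.5,120,0,0,0,1],[0.5,1.5,145,0,0,0,1],[0.5,1.5,162,0,0,0,1],[0.5,1.5,172,0,0,0,1],[0.5,1.5,175,0,0,0,1],[0.5,1.5,175,0,0,0,1],[0.5,1.5,175,0,0,0,0],[0.5,1.5,175,0,0,0,0],[0.5,1.5,175,0,0,0,0],[0.5,1.5,175,0,0,0,0],[0.5,1.5,175,0,0,0,0],[0.5,1.5,175,0,0,0,0],[0.5,1.5,175,0,0,0,0],[0.5,1.5,175,0,0,0,0],[0.5,1.5,175,0,0,0,0]])

```text
time: 27.08
position: [0.6228, -0.272, 0.027]
tool_rot: [3.141, -0.002, 0.133]
wrist_force: [-1.0, 0.9, 7.0]
gripper_width: 0.0458
grasp_force: 62.5
```

Request:
move_arm(series=[[0,0,-4,0,0,0,0],[0,0,-12,0,0,0,0],[0,0,-25,0,0,0,0],[0,0,-45,0,0,0,0],[0,0,-65,0,0,0,0],[0,0,-85,0,0,0,0],[0,0,-100,0,0,0,0],[0,0,-108,0,0,0,0],[0,0,-110,0,0,0,0],[0,0,-110,0,0,0,0]])

```text
time: 27.92
position: [0.6222, -0.2719, 0.1364]
tool_rot: [3.141, -0.001, 0.133]
wrist_force: [-0.3, -0.4, -3.7]
gripper_width: 0.0453
grasp_force: 61.7
```

Run:
```python
from h import *
print(delta([.6395,.0025,.135],19.5))
```

```text
([53.6, -269.7, 1.3], [0.0, -0.0, -11.9])
```

Request:
move_arm(series=[[1,-5,0,0,0,-1,0],[4,-18,0,0,0,-2,0],[8,-40,0,0,0,-3,0],[12,-62,0,0,0,-4,0],[17,-84,0,0,0,-5,0],[21,-106,0,0,0,-6,0],[25,-128,0,0,0,-7,0],[30,-150,0,0,0,-8,0],[34,-172,0,0,0,-9,0],[38,-194,0,0,0,-10,0],[43,-216,0,0,0,-11,0],[47,-238,0,0,0,-11.9,0],[51,-256,0,0,0,-11.9,0],[53.5,-267,0,0,0,-11.9,0],[53.5,-269.5,0,0,0,-11.9,0],[53.5,-269.5,10,0,0,-11.9,0],[53.5,-269.5,28,0,0,-11.9,0],[53.5,-269.5,46,0,0,-11.9,0],[53.5,-269.5,58,0,0,-11.9,0],[53.5,-269.5,60,0,0,-11.9,0]])

```text
time: 29.58
position: [0.6376, 0.0011, 0.0727]
tool_rot: [-3.141, 0.004, 0.34]
wrist_force: [-0.0, 0.5, -3.2]
gripper_width: 0.0453
grasp_force: 61.8
```

Request:
move_arm(series=[[0,0,4,0,0,0,0],[0,0,14,0,0,0,0],[0,0,24,0,0,0,0],[0,0,34,0,0,0,0],[0,0,40,0,0,0,0],[0,0,42,0,0,0,0],[0,0,42,0,0,0,0],[0,0,42,0,0,0,0]])

```text
time: 30.25
position: [0.6395, 0.0025, 0.0339]
tool_rot: [-3.142, -0.0, 0.341]
wrist_force: [0.3, -0.8, -3.3]
gripper_width: 0.0454
grasp_force: 61.8
```

Run:
```python
from h import *
print(delta([.6395,.0025,.029],19.5))
```

```text
([0.0, -0.0, 4.9], [-0.0, -0.0, 0.0])
```

Request:
move_arm(series=[[0,0,1.5,0,0,0,0],[0,0,3,0,0,0,0],[0,0,4,0,0,0,0],[0,0,5,0,0,0,0],[0,0,5,0,0,0,0]])

```text
time: 30.67
position: [0.6394, 0.0024, 0.029]
tool_rot: [3.142, -0.0, 0.341]
wrist_force: [-2.0, 0.3, 1.7]
gripper_width: 0.0451
grasp_force: 62.1
```

Contact felt (force rose by 5 N). Release, rise.

Request:
move_arm(series=[[0,0,0.3,0,0,0,0],[0,0,0.3,0,0,0,1],[0,0,0.3,0,0,0,1],[0,0,0.3,0,0,0,1],[0,0,0.3,0,0,0,1],[0,0,0.3,0,0,0,1],[0,0,0.3,0,0,0,1],[0,0,0.3,0,0,0,1],[0,0,-6,0,0,0,1],[0,0,-18,0,0,0,1],[0,0,-35,0,0,0,1],[0,0,-60,0,0,0,1],[0,0,-90,0,0,0,1],[0,0,-120,0,0,0,1],[0,0,-150,0,0,0,1],[0,0,-170,0,0,0,1],[0,0,-170,0,0,0,1],[0,0,-170,0,0,0,1]])

```text
time: 32.17
position: [0.64, 0.0024, 0.2012]
tool_rot: [3.141, -0.003, 0.341]
wrist_force: [-0.4, -0.6, -0.8]
gripper_width: 0.0854
grasp_force: 0.0
```

Run:
```python
from h import *
import pickle
c=capture('wrist');save(c,'w7.png');pickle.dump(c,open('w7.pkl','wb'))
print(np.round(proj(c,[.6395,.0025,.068])),np.round(proj(c,[.611,.265,.068])),delta([.613,.264,.20],10))
```

```text
[313. 229.] [-30. 150.] ([62.7, -255.4, -0.3], [0.0, -0.1, 9.5])
```

View pics/w7.png

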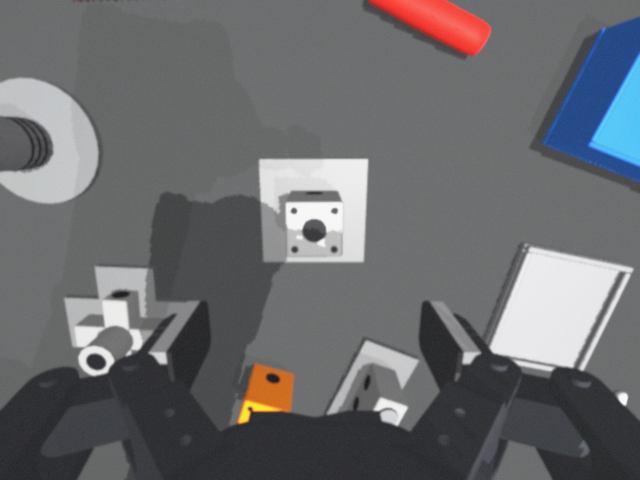

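The valve block stands square and centred on the grey square pad, port at (314,230), and the tray is empty. Now I check how far the piston sits off the centre of its pad, from above.

Request:
move_arm(series=[[4,-18,0,0,0,1,1],[11,-46,0,0,0,2,1],[20,-80,0,0,0,4,1],[28,-114,0,0,0,6,1],[36,-148,0,0,0,8,1],[45,-182,0,0,0,9.5,1],[53,-215,0,0,0,9.5,1],[59,-240,0,0,0,9.5,1],[62,-252,0,0,0,9.5,1],[62.7,-255.4,0,0,0,9.5,1],[62.7,-255.4,0,0,0,9.5,1],[62.7,-255.4,0,0,0,9.5,1],[62.7,-255.4,0,0,0,9.5,1]])

```text
time: 33.3
position: [0.6135, 0.2619, 0.1985]
tool_rot: [3.141, 0.0, 0.173]
wrist_force: [0.0, 0.5, 0.3]
gripper_width: 0.0856
grasp_force: 0.0
```

Run:
```python
from h import *
import pickle
c=capture('wrist');save(c,'w8.png');pickle.dump(c,open('w8.pkl','wb'))
print('pred piston',np.round(proj(c,[.611,.265,.068])),'pad',np.round(proj(c,[.6155,.2625,.008])),np.round(status.get_state()['position'],4))
d=pickle.load(open('d0.pkl','rb'))
g=cv2.cvtColor(c['color'],cv2.COLOR_RGB2GRAY)
u,v=np.round(proj(c,[.611,.265,.068])).astype(int)
# dark dimple
m=np.zeros_like(g);m[v-20:v+20,u-20:u+20]=(g[v-20:v+20,u-20:u+20]<90)*255
for q in cv2.findContours(m,0,1)[0]:
    if cv2.contourArea(q)>60: e=cv2.fitEllipse(q);print('dimple',np.round(e[0],1),np.round(e[1],1),np.round(onplane(c,e[0],.068),4))
```

```text
pred piston [309. 231.] pad [313. 210.] [0.6135 0.2621 0.1986]
dimple [305.9 230.4] [20.7 28.1] [0.611  0.2674 0.068 ]
```

View pics/w8.png

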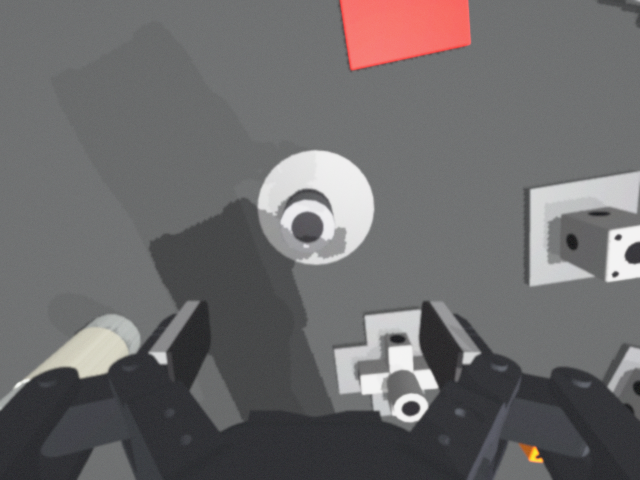

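The piston's dimple is at about (307,228) and the round pad's outline is centred at (316,208). On their planes that puts the piston about 9 mm off centre. That is inside the limit, but I'll centre it.

Run:
```python
from h import *
import pickle
c=pickle.load(open('w8.pkl','rb'))
for p in [(258,208),(374,208),(316,151),(316,265),(316,208)]: print(p,np.round(onplane(c,p,.008)[:2],4))
print('dimple',[np.round(onplane(c,p,.068)[:2],4) for p in [(307,227),(306,230.4)]])
print(delta([.612,.2665,.025],10))
```

```text
(258, 208) [0.6083 0.3143]
(374, 208) [0.6271 0.206 ]
(316, 151) [0.6694 0.2692]
(316, 265) [0.5609 0.2502]
(316, 208) [0.6177 0.2601]
dimple [array([0.614, 0.267]), array([0.6111, 0.2673])]
([-0.7, -4.7, 173.6], [0.0, 0.0, -0.1])
```

Request:
move_arm(series=[[-0.5,-4.5,20,0,0,0,1],[-0.5,-4.5,45,0,0,0,1],[-0.5,-4.5,70,0,0,0,1],[-0.5,-4.5,95,0,0,0,1],[-0.5,-4.5,120,0,0,0,1],[-0.5,-4.5,145,0,0,0,1],[-0.5,-4.5,162,0,0,0,1],[-0.5,-4.5,170,0,0,0,1],[-0.5,-4.5,173,0,0,0,1],[-0.5,-4.5,173,0,0,0,1],[-0.5,-4.5,173,0,0,0,0],[-0.5,-4.5,173,0,0,0,0],[-0.5,-4.5,173,0,0,0,0],[-0.5,-4.5,173,0,0,0,0],[-0.5,-4.5,173,0,0,0,0],[-0.5,-4.5,173,0,0,0,0],[-0.5,-4.5,173,0,0,0,0],[-0.5,-4.5,173,0,0,0,0],[-0.5,-4.5,173,0,0,0,0]])

```text
time: 34.93
position: [0.6123, 0.2686, 0.027]
tool_rot: [-3.141, -0.001, 0.175]
wrist_force: [-1.4, -1.5, 7.3]
gripper_width: 0.0429
grasp_force: 60.0
```

Run:
```python
from h import *
s=status.get_state();print(delta([.616,.2615,s['position'][2]],10),s['position'])
```

```text
([2.4, 7.7, 0.0], [-0.0, -0.1, 0.0]) [0.61226826 0.26861174 0.02696987]
```

Piston held (43 mm). I lift 5 mm, shift, set down.

Request:
move_arm(series=[[0,0,-2,0,0,0,0],[0,0,-5,0,0,0,0],[0,0,-7,0,0,0,0],[1,2,-7,0,0,0,0],[2,5,-7,0,0,0,0],[2.5,7.5,-7,0,0,0,0],[2.5,7.5,-7,0,0,0,0],[2.5,7.5,-7,0,0,0,0],[2.5,7.5,-5,0,0,0,0],[2.5,7.5,-3,0,0,0,0],[2.5,7.5,-1.5,0,0,0,0],[2.5,7.5,-0.5,0,0,0,0],[2.5,7.5,0,0,0,0,0],[2.5,7.5,0,0,0,0,0]])

```text
time: 36.1
position: [0.6154, 0.2616, 0.027]
tool_rot: [3.141, -0.0, 0.175]
wrist_force: [-8.6, -3.9, 19.8]
gripper_width: 0.0427
grasp_force: 63.1
```

Request:
move_arm(series=[[0,0,-0.5,0,0,0,0],[0,0,-0.5,0,0,0,1],[0,0,-0.5,0,0,0,1],[0,0,-0.5,0,0,0,1],[0,0,-0.5,0,0,0,1],[0,0,-0.5,0,0,0,1],[0,0,-0.5,0,0,0,1],[0,0,-0.5,0,0,0,1],[0,0,-6,0,0,0,1],[0,0,-18,0,0,0,1],[0,0,-35,0,0,0,1],[0,0,-60,0,0,0,1],[0,0,-90,0,0,0,1],[0,0,-120,0,0,0,1],[0,0,-150,0,0,0,1],[0,0,-180,0,0,0,1],[0,0,-200,0,0,0,1],[0,0,-210,0,0,0,1],[0,0,-210,0,0,0,1],[0,0,-210,0,0,0,1]])

```text
time: 37.77
position: [0.6153, 0.2614, 0.2359]
tool_rot: [-3.142, -0.0, 0.175]
wrist_force: [-0.4, 0.2, -1.1]
gripper_width: 0.0852
grasp_force: 0.0
```

Run:
```python
from h import *
c=capture('scene');save(c,'s9.png');s=status.get_state();print(s['grasp_force'],s['position'])
w=capture('wrist')
for nm,P in [('piston',[.616,.2615,.068]),('valve',[.6395,.0025,.068]),('cross',[.46,.145,.07]),('sol',[.459,-.125,.068])]: print(nm,np.round(proj(c,P)))
save(w,'w9.png')
im=np.hstack([c['color'][100:400,150:480],w['color'][100:400,150:480]]);cv2.imwrite('pics/fin.png',im[:,:,::-1])
```

```text
0.0 [0.61497027 0.26115105 0.23482991]
piston [410. 329.]
valve [299. 231.]
cross [431. 235.]
sol [338. 154.]
```

View pics/fin.png

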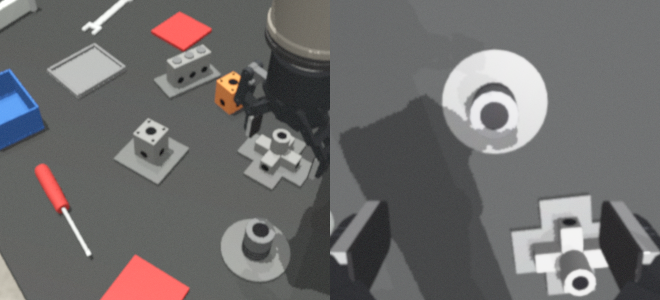

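The final crops show all four parts upright and centred on their own pads: valve block at scene (301,230), solenoid bank at (339,155), cross at (431,235) and piston at (409,330). These match the predicted pixels. The tray is empty and the gripper is clear, so I'm handing in.

```bash
python3 -c "
from bench import job_done
print(job_done())"
```

```text
the job is handed in; nothing more can be done
None
```

All four parts stand upright, centred and square on their own pads, the drip tray is empty, and the job was handed in at about 38 s of robot time; no verdict came back.

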